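# Make up the cargo-sampling kit

## Robot

A 6-joint arm with a two-finger parallel gripper is mounted at the origin on the work surface. World frame = base frame: x ahead of the robot, y to its left, z up, the work surface at z = 0. Lengths are in mm, angles in rad, forces in N, time in s.
With the tool pointing down it reaches from about 275 to 1000 mm from the base axis. Payload 8.4 kg.
Tool frame: the origin (TCP) lies at the very end of the fingers, on their centre line; the grasp point (between the pads) lies 19 mm behind it; z points along the fingers, y is the direction in which the jaws open and shut (so a half turn about z gives the same grasp; the last joint's range is limited). The gripper opens to 85 mm and grips with 20 to 120 N. Pads are 22 mm wide; open, the fingers measure 114 mm over their backs; the gripper's body (76 mm by 85 mm) begins 54 mm behind the grasp point. The pads swing forward as they close: fully open they stand 13 mm farther back than shut.
Start: joints at [1.11, 0.353, 1.633, -0, 1.155, -0.002], TCP at [276.794, 560.368, 231.281] pointing down, gripper open.
Joint ranges: [-2.63, 2.63], [-0.92, 2.1], [0.06, 2.66], [-1.3, 4.44], [0, 2.69], [-3.02, 3.02]. Speed limits (rad/s): [2.22, 2.22, 2.79, 3.14, 3.14, 3.14].

## Interface

Orientations are given as [roll, pitch, yaw] about the fixed x, y, z axes, in that order (R = Rz(yaw) Ry(pitch) Rx(roll)).
In Python, from rig import sense, grab_frame, get_calibration, sign_off, boxes_of, trace gives the robot as it stands.
- The arm moves only by the tool servo_tool, never from a script. Its argument "rows" is a list of rows, each a list of 3 entries, a list of its own where there are three numbers: the finger opening in mm, from 0 to 85.4, then the shift along the tool's x, y, z in mm, then the turn, a rotation vector about the tool's x, y, z in degrees. A call has 1 to 8 rows; each row shifts and turns the commanded pose from where the row before left it, along the tool's axes as they then stand; what a row does not reach is not made up. A row lasts 1/8 s, in which the tool goes at most 62.5 mm and 10.7 degrees, less where a joint would pass 70% of its speed; a pose out of reach is approached as far as the arm can. A call is refused whole if a number of a shift passes 62.5 or a number of a turn 10.7, either way. A call with a gripper value outside its range is refused whole. The fingers move at their own pace and stop on an object; "force" is the grip in N (left out, the last holds). Time passes only in rows, so rows that do not move let the fingers close. It gives the time, the measured TCP pose, the force and the opening at its end, in the units of the state.
- sense(): the state, without advancing time (a new reading comes with each control period).
- grab_frame(name): name is "side" or "top"; returns the picture (480x640x3 uint8, blue, green, red); there is no depth.
- get_calibration(name): a dict with "intrinsics" (3x3 intrinsics, pixels), "k1" (the pictures are not rectified: a ray, as slopes to the right and down, at radius r is drawn at 1 + k1 r^2 times it, then the intrinsics apply), "world_to_cam" (4x4, takes a point from world to camera coordinates). Camera axes: x right, y down, z forward; pixel columns grow to the right and rows downward; lengths in mm; the calibration is good to about 2 mm. A picture is of the moment at which its call begins. get_calibration takes no time and is no camera call.
- sign_off(): hands the job in, once; it reports no verdict.
Trained networks look in the newest picture that a camera, given by its name, has taken for a name from the list of things; names that differ only in an ending like _2 or _b are one class to them, and where a whole thing is asked for, a point or a joint stands for the part that bears it (a point fixed in the world has none). Each returns a list of dicts, best first, with "conf" (0 to 1); they miss things now and then, are a little off and sometimes report something else, mostly with a low value. They report only what shows in the picture. A call takes as long as a camera call. They do not tell look-alikes from the thing itself.
- boxes_of(camera, thing): "centre" ([x, y, z] in mm, in the coordinates of the camera as it stood for that picture, good to about 4 mm: the middle of the surface that is visible of it).
- trace(camera, thing): "mask" (480x640 bool, what is visible of it).
The state is a dict: "clock": time; "qpos": joint angles; "qvel": joint speeds; "joint_efforts": joint torques, N m; "eef_pos": TCP position; "tcp_rot": TCP orientation; "contact_force": force on the tool from outside, world axes, zero at the start; "wrist_torque": the same for the moment, N m; "opening": opening from 0.0 (shut) to 1.0 (fully open).
Only numpy, scipy, OpenCV 4.12 (cv2) and the standard library are available. Lean on these libraries where they do the work, as an engineer would, in place of code of your own. Each camera call takes 0.05 s, during which the arm holds its last target. There are 200 camera calls.

## Task

Make up the cargo-sampling kit: set every sample pot on the desk upright, level and centred in the ring of its lid's colour, and put the depth gauge blade-down into the rack's black slot block until its handle's shoulder rests on the block. When all that is in place, and only then, slide the blue record cassette into the grey dock until the yellow catch clicks behind it. Leave the mug, calculator, stapler, notes, tape and marker where they are.

Things in the scene. Friction and masses are not known exactly. Their poses are not given: they have to be found in the camera images.
- pot_red_mid (a point): red-lidded steel sample pot, round-bottomed, closed, about 0.15 to 0.25 kg: 60 mm diameter, 70 mm tall, lower 30 mm a hemisphere with a barely flattened foot (24 mm across), straight-sided above that, red lid on the top 18 mm. Weighted at the foot: let go on the flat desk it rights itself. The point is its centre, 35 mm above its foot; z up the pot. May be absent (None).
- ring_red_top (a point): red ring support, fixed on the rack: inner diameter 44 mm, outer 58 mm, 22 mm tall on the 8 mm base plate, so its top is 30 mm above the desk. The point is the centre of its top face. A seated pot's foot hangs about 10 mm below the ring's top and its centre stands about 25 mm above this point. The four rings stand in a square with 104 mm between neighbouring centres, any colour in any place.
- pot_blue_mid (a point): blue-lidded steel sample pot, round-bottomed, closed, about 0.15 to 0.25 kg: 60 mm diameter, 70 mm tall, lower 30 mm a hemisphere with a barely flattened foot (24 mm across), straight-sided above that, blue lid on the top 18 mm. Weighted at the foot: let go on the flat desk it rights itself. The point is its centre, 35 mm above its foot; z up the pot. May be absent (None).
- ring_blue_top (a point): blue ring support, fixed on the rack: inner diameter 44 mm, outer 58 mm, 22 mm tall on the 8 mm base plate, so its top is 30 mm above the desk. The point is the centre of its top face. A seated pot's foot hangs about 10 mm below the ring's top and its centre stands about 25 mm above this point. The four rings stand in a square with 104 mm between neighbouring centres, any colour in any place.
- pot_green_mid (a point): green-lidded steel sample pot, round-bottomed, closed, about 0.15 to 0.25 kg: 60 mm diameter, 70 mm tall, lower 30 mm a hemisphere with a barely flattened foot (24 mm across), straight-sided above that, green lid on the top 18 mm. Weighted at the foot: let go on the flat desk it rights itself. The point is its centre, 35 mm above its foot; z up the pot. May be absent (None).
- ring_green_top (a point): green ring support, fixed on the rack: inner diameter 44 mm, outer 58 mm, 22 mm tall on the 8 mm base plate, so its top is 30 mm above the desk. The point is the centre of its top face. A seated pot's foot hangs about 10 mm below the ring's top and its centre stands about 25 mm above this point. The four rings stand in a square with 104 mm between neighbouring centres, any colour in any place.
- pot_yellow_mid (a point): yellow-lidded steel sample pot, round-bottomed, closed, about 0.15 to 0.25 kg: 60 mm diameter, 70 mm tall, lower 30 mm a hemisphere with a barely flattened foot (24 mm across), straight-sided above that, yellow lid on the top 18 mm. Weighted at the foot: let go on the flat desk it rights itself. The point is its centre, 35 mm above its foot; z up the pot. May be absent (None).
- ring_yellow_top (a point): yellow ring support, fixed on the rack: inner diameter 44 mm, outer 58 mm, 22 mm tall on the 8 mm base plate, so its top is 30 mm above the desk. The point is the centre of its top face. A seated pot's foot hangs about 10 mm below the ring's top and its centre stands about 25 mm above this point. The four rings stand in a square with 104 mm between neighbouring centres, any colour in any place.
- gauge_mid (a point): flat depth gauge, 90 mm tall, standing upright in a grey desk stand (40 x 74 mm, 50 mm high): orange handle 18 mm thick (along its x), 56 mm wide (along its y), 45 mm tall; below the handle a steel blade 4 mm thick, 42 mm wide, 45 mm long. The point is the centre of the handle; z up; the blade's end lies 67.5 mm below it.
- gauge_shoulder (a point): the middle of the underside of the gauge's handle, where it meets the blade (22.5 mm below the handle's centre).
- slot_mouth (a point): middle of the top mouth of the gauge slot in the black block at the far end of the rack: slot 8 mm along its x, 46 mm along its y, 52 mm deep, chamfered 2 mm; mouth 60 mm above the desk, block 44 x 76 mm, centred 125 mm from the middle of the ring square. Home means that the gauge's shoulder rests on this mouth. Either way round.
- cassette_mid (a point): blue record cassette, lying flat, 0.16 to 0.26 kg: body 120 mm long (x) x 70 mm wide (y) x 24 mm high, with a white upright rib on top, 60 mm long (x), 14 mm thick (y), 31 mm tall, top 55 mm above its underside. The point is on its vertical centre line 39 mm above its underside (middle of the rib). It may go in either end first.
- dock_seat (a point): grey open-topped dock fixed on the desk, for the cassette: a channel 73 mm wide with 20 mm high walls, no raised floor (the cassette slides on the desk), flared mouth at its -x end, about 123 mm before this point. The cassette is slid in along +x of the dock; the point is on the desk below where the home cassette's centre lies; the end wall is 62 mm beyond the point and the catch's square face 62 mm before it, so the home cassette has about 2 mm of play each way.
- catch_nose (a point): top of the yellow sprung catch in the dock's right-hand (-y) wall near the mouth, 20 mm high, whose ramped nose reaches 7.5 mm into the channel. The cassette's leading edge pushes it aside; it springs back behind the trailing edge when the cassette is home.
- catch (a joint): how far the catch is pushed aside, m: 0 sprung fully out (free, or clicked behind the cassette), about 0.006 while the cassette passes. Spring 1.5 N plus 0.25 N per mm; sliding the cassette in takes some 2 to 6 N.
- mug: blue mug, 76 mm wide, 90 mm tall, beside the pots; a bystander. Origin in the middle of its underside.
- calculator: black desk calculator, 150 x 85 x 16 mm; a bystander. Origin in the middle of its underside.
- stapler: red stapler, 140 mm long, 50 mm tall; a bystander. Origin in the middle of its underside.
- notes: yellow block of notes, 76 mm square, 30 mm tall; a bystander. Origin in the middle of its underside.
- tape: roll of brown tape lying flat, 100 mm wide, 45 mm tall; a bystander. Origin in the middle of its underside.
- marker: marker pen lying flat, 130 mm long, 16 mm thick; a bystander. Origin in the middle of its underside.
Things that resemble listed ones, but are neither listed nor needed, are in the scene too. What is shaped like the part that bears pot_yellow_mid but purple is not meant.

How it is judged (in metres and radians):
On the way, in this order (a step that is already met when the one before it is completed fails the run):
1. every pot present sits upright in the ring of its colour and the gauge is home in the slot (horizontal distance between pot_red_mid and ring_red_top below 0.004 m and z of pot_red_mid in the frame of ring_red_top between 0.0215 and 0.029 m and angle between each of pot_red_mid, pot_blue_mid, pot_green_mid, pot_yellow_mid's own z axis and vertical below 0.12 rad and horizontal distance between pot_blue_mid and ring_blue_top below 0.004 m and z of pot_blue_mid in the frame of ring_blue_top between 0.0215 and 0.029 m and horizontal distance between pot_green_mid and ring_green_top below 0.004 m and z of pot_green_mid in the frame of ring_green_top between 0.0215 and 0.029 m and horizontal distance between pot_yellow_mid and ring_yellow_top below 0.004 m and z of pot_yellow_mid in the frame of ring_yellow_top between 0.0215 and 0.029 m and horizontal distance between gauge_shoulder and slot_mouth below 0.005 m and z of gauge_shoulder in the frame of slot_mouth between -0.003 and 0.003 m and angle between gauge_mid's own z axis and vertical below 0.07 rad), for 0.2 s.
2. the cassette is home in the dock with the catch sprung back behind it (x of cassette_mid in the frame of dock_seat between -0.004 and 0.005 m and horizontal distance between cassette_mid and dock_seat below 0.006 m and angle between the x axis of cassette_mid and the x axis of dock_seat, either way round below 0.06 rad and z of cassette_mid in the frame of dock_seat below 0.0415 m and value of joint catch below 0.002 m), for 0.2 s.
At the end, for the whole second after the job is handed in: Each present pot in the ring of its lid colour: centred to 4 mm, upright to 0.12 rad, at seated height; gauge shoulder on the block (3 mm in height, 5 mm sideways, 0.07 rad); cassette within 4 mm of home, in line to 0.06 rad, flat, catch out to 2 mm; all at rest (all of step 1 and all of step 2 and linear speed of each of pot_red, pot_blue, pot_green, pot_yellow, gauge, cassette below 0.02 m/s); the robot touches nothing.
It fails at once if a bystander (mug, calculator, stapler, notes, tape or marker) is moved more than 5 cm (distance of any of mug, calculator, stapler, notes, tape, marker from where it was at the start of the episode above 0.05 m).
Of pot_red, pot_blue, pot_green, pot_yellow only 3 to 4 are there at a start; the rules pass over those that are not, and their reading is None.
At some moment in a run one of pot_red, pot_blue, pot_green, pot_yellow, cassette may be knocked a few centimetres aside while the robot is not near it.
It also fails if it takes over 208 s, if anything falls off the work surface, if the arm or the gripper's body presses on something with over 40 N, if the wrist force passes 120 N, or if a joint passes its speed limit or range.

## Working session

There is one attempt and no reset: what is moved stays moved. The work goes in short steps, Python scripts to look and compute and a tool call to move; the robot and the scene stay as the last step left them, time stands still between calls to the robot, and variables do not carry over. Pictures are saved under pics/ and viewed, about 12 in all and at most 16, crops included, and the job is handed in when it is done.

Besides the shell and the picture viewer there is one more tool, called after "Emit:" in YAML: its name, and indented under it one key for each argument. servo_tool: Moves the arm, as the interface text tells. Its arguments: {"type":"object","properties":{"rows":{"type":"array","items":{"type":"array"}},"force":{"type":"number"}},"required":["rows"]}

```bash
ls; mkdir -p pics
python3 - <<'E'
from rig import *
import cv2,numpy as np
print(sense())
for n in("side","top"):
    cv2.imwrite(f"pics/{n}0.png",grab_frame(n)); c=get_calibration(n); print(n,c["intrinsics"],c["k1"],np.round(c["world_to_cam"],3).tolist())
E
```

```text
pics
{'clock': 0.0, 'qpos': array([ 1.10960581e+00,  3.53657332e-01,  1.63413612e+00,  1.23343699e-05,
        1.15517923e+00, -2.40234543e-03]), 'qvel': array([-4.24964746e-05,  5.21570727e-04, -8.25109949e-04,  1.27105045e-03,
        2.29733056e-04,  1.25111090e-03]), 'joint_efforts': array([-9.93528702e-04, -6.05264997e+01, -3.42057753e+01, -6.74699277e-05,
        9.64831183e-03, -1.18053893e-05]), 'eef_pos': array([276.57702026, 559.94806393, 230.55508602]), 'tcp_rot': array([-3.14021265e+00, -1.45927138e-05,  2.68279948e+00]), 'contact_force': array([-0.22197908, -0.58100645, -0.04282361]), 'wrist_torque': array([-0.05095136, -0.04352981,  0.01653396]), 'opening': 0.9979609044751515}
side [[466.66279793   0.         324.87221999]
 [  0.         466.66279793 236.12651391]
 [  0.           0.           1.        ]] 0.042922388215882214 [[-0.993, -0.121, -0.001, 500.946], [-0.074, 0.61, -0.789, 67.244], [0.096, -0.783, -0.614, 1145.183], [0.0, 0.0, 0.0, 1.0]]
top [[542.18606992   0.         322.77891485]
 [  0.         542.18606992 243.75886417]
 [  0.           0.           1.        ]] 0.0016987274774134232 [[0.021, -1.0, 0.005, 9.924], [-0.987, -0.021, -0.159, 474.289], [0.16, -0.002, -0.987, 1480.111], [0.0, 0.0, 0.0, 1.0]]
```

View pics/top0.png

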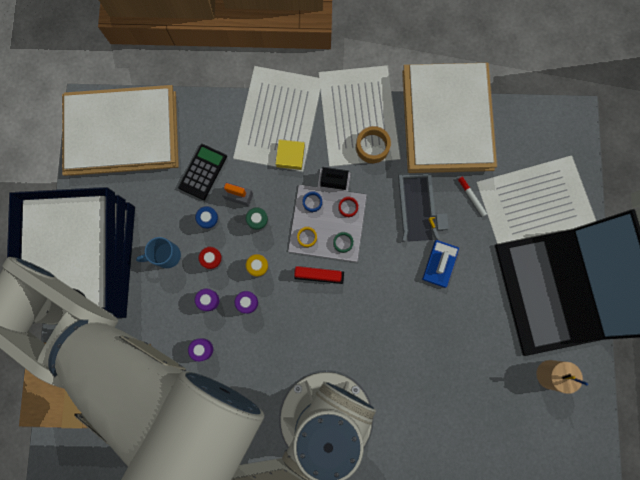

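View pics/side0.png

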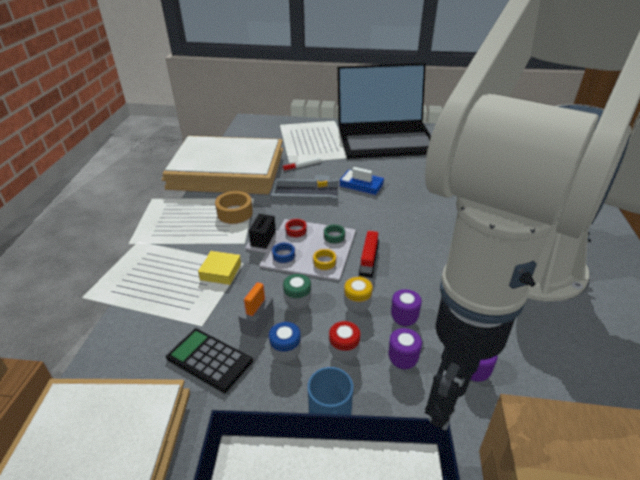

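Candidates for each target, from the top view:
- **Pots:** blue (206,217), green (256,218), red (209,258), yellow (257,265). The purple pots at (206,299), (245,301) and (200,350) are decoys.
- **Gauge:** (236,190), in its stand.
- **Rings:** blue (312,202), red (348,207), yellow (307,237), green (344,243).
- **Slot block:** (334,179).
- **Dock and cassette:** (416,210) and (441,265).

Next I measure them by colour.

```bash
cat > h.py <<'E'
from rig import *
import cv2,numpy as np
from scipy.optimize import least_squares
CAL={n:get_calibration(n) for n in("side","top")}
def proj(n,P):
    c=CAL[n];P=np.atleast_2d(P);W=np.array(c["world_to_cam"]);p=P@W[:3,:3].T+W[:3,3]
    s=p[:,:2]/p[:,2:];s=s*(1+c["k1"]*(s**2).sum(1,keepdims=True));K=np.array(c["intrinsics"])
    return s*[K[0,0],K[1,1]]+K[:2,2]
def unproj(n,uv,z):
    return least_squares(lambda q:proj(n,[[q[0],q[1],z]])[0]-uv,[500,0]).x
def hullc(pts):
    h=cv2.convexHull(np.float32(pts));m=cv2.moments(h);return np.array([m["m10"]/m["m00"],m["m01"]/m["m00"]]),m["m00"]
def cyl(x,y,r,z0,z1):
    a=np.linspace(0,2*np.pi,48,endpoint=False);return np.array([[x+r*np.cos(t),y+r*np.sin(t),z] for t in a for z in(z0,z1)])
def box(x,y,yaw,lx,ly,z0,z1):
    c,s=np.cos(yaw),np.sin(yaw);return np.array([[x+c*a*lx/2-s*b*ly/2,y+s*a*lx/2+c*b*ly/2,z] for a in(-1,1) for b in(-1,1) for z in(z0,z1)])
HUE={"red":[(0,6),(173,180)],"blue":[(104,122)],"green":[(70,95)],"yellow":[(18,32)],"orange":[(6,16)],"purple":[(130,155)]}
def blobs(img,col,smin=110,vmin=50,amin=25):
    H=cv2.cvtColor(img,cv2.COLOR_BGR2HSV);m=np.zeros(H.shape[:2],np.uint8)
    for a,b in HUE[col]: m|=cv2.inRange(H,(a,smin,vmin),(b,255,255))
    n,l,s,c=cv2.connectedComponentsWithStats(m)
    out=[]
    for i in range(1,n):
        if s[i,4]>=amin:
            ys,xs=np.nonzero(l==i);P=np.stack([xs,ys],1).astype(np.float32)
            hc,ha=hullc(P) if len(P)>5 else (P.mean(0),0)
            out.append(dict(c=hc,area=int(s[i,4]),hull=ha,P=P))
    return out
def locate(n,uv,shape,x0=(500,100)):
    return least_squares(lambda q:hullc(proj(n,shape(*q)))[0]-uv,x0,diff_step=1e-3).x
lid=lambda x,y:cyl(x,y,30,52,70)
ring=lambda x,y:cyl(x,y,29,8,30)
E
python3 - <<'E'
from h import *
im={n:cv2.imread(f"pics/{n}0.png") for n in("top","side")}
for n in im:
  for col in HUE:
    for b in blobs(im[n],col):
        a,_=hullc(proj(n,lid(*unproj(n,b["c"],61)))) 
        L=locate(n,b["c"],lid,unproj(n,b["c"],61));R=locate(n,b["c"],ring,unproj(n,b["c"],20))
        print(n,col,b["c"].round(1),b["area"],int(b["hull"]),"lid",L.round(1),"ring",R.round(1))
t=im["top"]
c=np.hstack([cv2.resize(t[165:265,285:365],None,fx=5,fy=5,interpolation=2),cv2.resize(t[165:265,395:465],None,fx=5,fy=5,interpolation=2)])
cv2.imwrite("pics/crop1.png",c)
E
```

```text
top red [463.5 183. ] 85 76 lid [ 651.9 -371.7] ring [ 663.8 -382.9]
top red [348.  206.5] 147 288 lid [576.8 -47.9] ring [586.6 -50. ]
top red [209.6 257.5] 298 373 lid [425.3 329.5] ring [430.7 338.1]
top red [317.4 273.6] 534 518 lid [387.2  32.9] ring [391.6  33.2]
top blue [312.  201.4] 141 284 lid [589.3  52.6] ring [599.4  53.4]
top blue [206.1 217.2] 284 365 lid [537.8 345.1] ring [546.5 354.3]
top blue [170.8 246. ] 43 78 lid [455.  437.7] ring [461.3 449.4]
top blue [440.4 263.4] 768 1097 lid [ 422.8 -303.5] ring [ 428.2 -312.8]
top blue [149.7 254. ] 57 142 lid [431.5 493.9] ring [437.1 507.3]
top blue [156.9 257. ] 31 57 lid [423.6 473.6] ring [429.  486.3]
top blue [170.1 257.9] 95 217 lid [421.9 437.5] ring [427.3 449.3]
top green [256.2 218.1] 223 320 lid [538.2 206.4] ring [546.8 211.6]
top green [343. 242.] 80 266 lid [476.4 -35.4] ring [483.3 -37.1]
top yellow [448.5 118.4] 1481 9257 lid [ 842.  -332.7] ring [ 859.3 -342.8]
top yellow [119.6 130. ] 1406 9334 lid [785.6 605.1] ring [801.4 621.6]
top yellow [373.  144.4] 463 922 lid [ 759.2 -116.7] ring [ 774.2 -120.7
[... 7758 characters left out ...]
de orange [540. 462.] 25 44 lid [119.4 530.1] ring [102.9 507. ]
side orange [489.  461.9] 39 91 lid [193.5 540.2] ring [181.5 517.7]
side orange [617.1 463.7] 29 42 lid [  9.3 516.8] ring [-13.8 492.9]
side orange [626.9 464.9] 42 74 lid [ -4.  516.6] ring [-27.9 492.7]
side orange [568.7 467. ] 29 61 lid [ 80.1 531.8] ring [ 61.2 508.8]
side orange [611.4 473.4] 33 65 lid [ 22.5 532.5] ring [2.000e-01 5.096e+02]
side orange [489.2 475.9] 32 48 lid [196.4 560.8] ring [184.6 539.5]
side purple [405.6 306.9] 718 839 lid [310.4 241. ] ring [305.5 200.4]
side purple [404.5 347.7] 892 1056 lid [314.  344.7] ring [309.2 310.4]
side purple [483.9 368.6] 380 385 lid [176.  373.1] ring [162.9 340.5]
```

View pics/crop1.png

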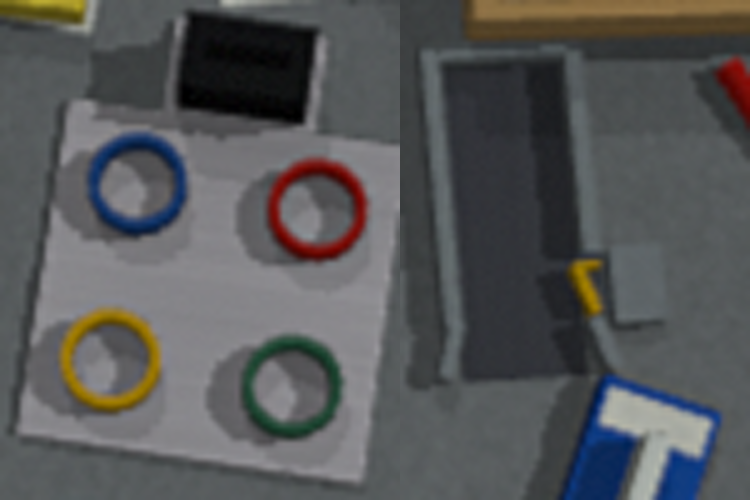

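The top crop shows the rings (coloured, all four), the slot block and the dock, whose mouth faces the robot. The two cameras agree to about 2 mm:
- **Pots:** red (426,329.5), blue (539,345), green (539,206.5), yellow (408.5,200).
- **Rings:** red (587.5,-51), blue (601,53), green (484.5,-38), yellow (497.5,66).

The red pot comes first, with tool yaw at 180°.

Emit:
servo_tool:
  rows:
    - [85,[0,0,0],[0,0,-8.8]]
    - [85,[0,0,0],[0,0,-8.8]]
    - [85,[0,0,0],[0,0,-8.7]]
    - [85,[-30,-46,0],[0,0,0]]
    - [85,[-30,-46,0],[0,0,0]]
    - [85,[-30,-46,0],[0,0,0]]
    - [85,[-30,-46,0],[0,0,0]]
    - [85,[-29,-46,0],[0,0,0]]
  force: 40

```text
clock: 1.1
eef_pos: [426.5, 328.8, 231.1]
tcp_rot: [-3.141, -0.0, -3.141]
contact_force: [0.6, 0.1, -0.1]
opening: 0.992
```

Emit:
servo_tool:
  rows:
    - [85,[0,0,55],[0,0,0]]
    - [85,[0,0,55],[0,0,0]]
    - [85,[0,0,55],[0,0,0]]
    - [85,[0,0,38],[0,0,0]]
    - [50,[0,0,0],[0,0,0]]
    - [50,[0,0,0],[0,0,0]]
    - [50,[0,0,0],[0,0,0]]
    - [50,[0,0,0],[0,0,0]]
  force: 40

```text
clock: 2.1
eef_pos: [426.5, 330.9, 29.6]
tcp_rot: [3.14, 0.002, -3.141]
contact_force: [0.0, 0.5, -1.8]
opening: 0.695
```

Emit:
servo_tool:
  rows:
    - [50,[0,0,-60],[0,0,0]]
    - [50,[0,0,-60],[0,0,0]]
    - [50,[-22,-53,0],[0,0,0]]
    - [50,[-22,-53,0],[0,0,0]]
    - [50,[-22,-53,0],[0,0,0]]
    - [50,[-22,-53,0],[0,0,0]]
    - [50,[-22,-53,0],[0,0,0]]
    - [50,[-22,-53,0],[0,0,0]]

```text
clock: 3.1
eef_pos: [558.6, 10.6, 149.2]
tcp_rot: [3.141, 0.001, -3.141]
contact_force: [0.7, 0.3, -1.0]
opening: 0.691
```

Emit:
servo_tool:
  rows:
    - [50,[-15,-31,0],[0,0,0]]
    - [50,[-14,-31,0],[0,0,0]]
    - [50,[0,0,50],[0,0,0]]
    - [50,[0,0,37],[0,0,0]]
    - [50,[0,0,8],[0,0,0]]
    - [50,[0,0,2],[0,0,0]]
    - [62,[0,0,0],[0,0,0]]
    - [70,[0,0,0],[0,0,0]]

```text
clock: 4.1
eef_pos: [588.1, -49.6, 52.8]
tcp_rot: [-3.141, 0.003, -3.141]
contact_force: [0.1, -0.1, 0.2]
opening: 0.817
```

Emit:
servo_tool:
  rows:
    - [76,[0,0,0],[0,0,0]]
    - [76,[0,0,-60],[0,0,0]]
    - [76,[0,0,-60],[0,0,0]]
    - [80,[7,56,0],[0,0,0]]
    - [85,[7,56,0],[0,0,0]]
    - [85,[7,56,0],[0,0,0]]
    - [85,[7,56,0],[0,0,0]]
    - [85,[7,56,0],[0,0,0]]

```text
clock: 5.1
eef_pos: [551.6, 232.3, 171.9]
tcp_rot: [3.141, 0.001, -3.141]
contact_force: [1.2, 0.2, -0.4]
opening: 0.996
```

Run:
```python
from h import *
im={n:grab_frame(n) for n in("top","side")}
for n in im:
  for col in("red","blue","green","yellow"):
    for b in blobs(im[n],col,amin=100):
        L=locate(n,b["c"],lambda x,y:lid(x,y),unproj(n,b["c"],61))
        L2=locate(n,b["c"],lambda x,y:cyl(x,y,30,72,90),unproj(n,b["c"],61))
        if 300<L[0]<680 and -150<L[1]<420 and b["hull"]<800: print(n,col,b["area"],"lid",L.round(1),"seated",L2.round(1))
cv2.imwrite("pics/side1.png",im["side"])
```

```text
top red 324 lid [584.9 -50.5] seated [580.1 -49.5]
top red 527 lid [387.3  32.7] seated [385.2  32.6]
top blue 139 lid [589.2  52.5] seated [584.3  52.1]
top yellow 159 lid [489.1  65.3] seated [485.6  64.7]
side red 121 lid [575.6 -74.8] seated [570.3 -46.3]
side red 463 lid [391.7  64.7] seated [391.7  89.1]
side blue 105 lid [574.7  96. ] seated [569.4 119.5]
side blue 573 lid [540.5 345.2] seated [536.2 361.6]
side green 145 lid [479.6  15.4] seated [477.1  41.3]
side green 276 lid [540.1 206.2] seated [535.8 226.6]
side yellow 331 lid [492.5 113.3] seated [489.6 136.4]
side yellow 475 lid [409.4 199.9] seated [408.9 220.5]
```

Run:
```python
from h import *
t=grab_frame("top");s=grab_frame("side")
cv2.imwrite("pics/c2.png",np.hstack([cv2.resize(t[165:265,280:370],None,fx=4,fy=4,interpolation=2),cv2.resize(s[190:290,230:330],None,fx=4,fy=4,interpolation=2)]))
```

```text
(no output)
```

View pics/c2.png

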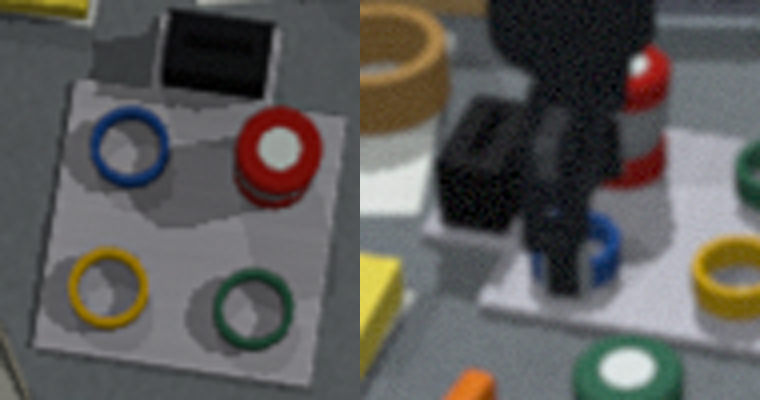

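The crop shows the red pot upright in its ring, lid at about (279,150) in the crop. The lid blob includes part of the ring, which explains the offset. Next is the blue pot.

Emit:
servo_tool:
  rows:
    - [85,[6,56,0],[0,0,0]]
    - [85,[7,57,0],[0,0,0]]
    - [85,[0,0,50],[0,0,0]]
    - [85,[0,0,50],[0,0,0]]
    - [85,[0,0,42],[0,0,0]]
    - [50,[0,0,0],[0,0,0]]
    - [50,[0,0,0],[0,0,0]]
    - [50,[0,0,0],[0,0,0]]

```text
clock: 6.3
eef_pos: [540.2, 343.7, 31.4]
tcp_rot: [3.14, 0.002, 3.141]
contact_force: [-0.8, -0.7, -2.9]
opening: 0.69
```

Emit:
servo_tool:
  rows:
    - [50,[0,0,0],[0,0,0]]
    - [50,[0,0,-60],[0,0,0]]
    - [50,[0,0,-60],[0,0,0]]
    - [50,[-12,-58,0],[0,0,0]]
    - [50,[-12,-58,0],[0,0,0]]
    - [50,[-12,-58,0],[0,0,0]]
    - [50,[-12,-58,0],[0,0,0]]
    - [50,[-13,-59,0],[0,0,0]]

```text
clock: 7.3
eef_pos: [600.2, 50.7, 150.2]
tcp_rot: [3.142, 0.001, -3.141]
contact_force: [1.3, 0.0, -2.2]
opening: 0.7
```

Emit:
servo_tool:
  rows:
    - [50,[-1,1,0],[0,0,0]]
    - [50,[0,0,50],[0,0,0]]
    - [50,[0,0,37],[0,0,0]]
    - [50,[0,0,8],[0,0,0]]
    - [50,[0,0,2],[0,0,0]]
    - [62,[0,0,0],[0,0,0]]
    - [72,[0,0,0],[0,0,0]]
    - [76,[0,0,0],[0,0,0]]

```text
clock: 8.3
eef_pos: [601.6, 53.5, 53.3]
tcp_rot: [3.141, 0.002, -3.141]
contact_force: [-0.6, 0.6, 0.2]
opening: 0.888
```

Emit:
servo_tool:
  rows:
    - [80,[0,0,-60],[0,0,0]]
    - [85,[0,0,-60],[0,0,0]]
    - [85,[21,51,0],[0,0,0]]
    - [85,[21,51,0],[0,0,0]]
    - [85,[21,51,0],[0,0,0]]
    - [85,[0,0,50],[0,0,0]]
    - [85,[0,0,50],[0,0,0]]
    - [85,[0,0,42],[0,0,0]]

```text
clock: 9.3
eef_pos: [537.7, 206.7, 29.2]
tcp_rot: [3.141, 0.0, -3.141]
contact_force: [0.8, 1.2, -0.3]
opening: 0.991
```

Emit:
servo_tool:
  rows:
    - [50,[0,0,0],[0,0,0]]
    - [50,[0,0,0],[0,0,0]]
    - [50,[0,0,0],[0,0,0]]
    - [50,[0,0,0],[0,0,0]]
    - [50,[0,0,-60],[0,0,0]]
    - [50,[0,0,-60],[0,0,0]]
    - [50,[10,-49,0],[0,0,0]]
    - [50,[10,-49,0],[0,0,0]]

```text
clock: 10.3
eef_pos: [518.3, 107.8, 152.0]
tcp_rot: [3.141, 0.003, -3.14]
contact_force: [-0.4, -0.2, -2.4]
opening: 0.69
```

Emit:
servo_tool:
  rows:
    - [50,[12,-48,0],[0,0,0]]
    - [50,[11,-49,0],[0,0,0]]
    - [50,[11,-49,0],[0,0,0]]
    - [50,[0,0,0],[0,0,0]]
    - [50,[0,0,50],[0,0,0]]
    - [50,[0,0,37],[0,0,0]]
    - [50,[0,0,8],[0,0,0]]
    - [50,[0,0,2],[0,0,0]]

```text
clock: 11.3
eef_pos: [484.4, -37.2, 53.8]
tcp_rot: [3.142, 0.0, -3.141]
contact_force: [-0.0, 0.6, -1.9]
opening: 0.693
```

Emit:
servo_tool:
  rows:
    - [62,[0,0,0],[0,0,0]]
    - [76,[0,0,0],[0,0,0]]
    - [76,[0,0,-60],[0,0,0]]
    - [85,[0,0,-60],[0,0,0]]
    - [85,[16,48,0],[0,0,0]]
    - [85,[15,47,0],[0,0,0]]
    - [85,[15,47,0],[0,0,0]]
    - [85,[15,47,0],[0,0,0]]

```text
clock: 12.3
eef_pos: [422.8, 153.0, 174.5]
tcp_rot: [3.141, 0.002, 3.141]
contact_force: [0.9, -0.1, -0.9]
opening: 0.995
```

Emit:
servo_tool:
  rows:
    - [85,[14,47,0],[0,0,0]]
    - [85,[0,0,50],[0,0,0]]
    - [85,[0,0,50],[0,0,0]]
    - [85,[0,0,43],[0,0,0]]
    - [50,[0,0,0],[0,0,0]]
    - [50,[0,0,0],[0,0,0]]
    - [50,[0,0,0],[0,0,0]]
    - [50,[0,0,0],[0,0,0]]

```text
clock: 13.3
eef_pos: [409.7, 198.8, 31.6]
tcp_rot: [3.141, 0.002, -3.141]
contact_force: [0.1, 0.0, -1.6]
opening: 0.692
```

Emit:
servo_tool:
  rows:
    - [50,[0,0,-60],[0,0,0]]
    - [50,[0,0,-60],[0,0,0]]
    - [50,[-30,-45,0],[0,0,0]]
    - [50,[-30,-44,0],[0,0,0]]
    - [50,[-29,-44,0],[0,0,0]]
    - [50,[0,0,0],[0,0,0]]
    - [50,[0,0,50],[0,0,0]]
    - [50,[0,0,37],[0,0,0]]

```text
clock: 14.3
eef_pos: [497.3, 65.7, 62.6]
tcp_rot: [3.141, 0.0, 3.142]
contact_force: [0.2, 0.3, -1.9]
opening: 0.687
```

Emit:
servo_tool:
  rows:
    - [50,[0,0,8],[0,0,0]]
    - [50,[0,0,2],[0,0,0]]
    - [62,[0,0,0],[0,0,0]]
    - [76,[0,0,0],[0,0,0]]
    - [76,[0,0,-60],[0,0,0]]
    - [70,[0,0,-60],[0,0,0]]
    - [60,[0,0,-30],[0,0,10]]
    - [50,[0,0,0],[0,0,10]]

```text
clock: 15.3
eef_pos: [500.0, 65.7, 207.3]
tcp_rot: [3.138, 0.006, 2.787]
contact_force: [0.5, 0.0, -1.3]
opening: 0.587
```

Run:
```python
from h import *
im=grab_frame("top");s=grab_frame("side")
rings=dict(red=(587.5,-51),blue=(601,52.8),green=(484.5,-37.8),yellow=(497.5,65.7))
print("orig desk pots whites n/a")
H=cv2.cvtColor(im,cv2.COLOR_BGR2HSV)
for k,(x,y) in rings.items():
    for n,I in(("top",im),("side",s)):
        u,v=proj(n,[[x,y,90]])[0].round().astype(int)
        Hh=cv2.cvtColor(I,cv2.COLOR_BGR2HSV);m=np.zeros(I.shape[:2],np.uint8);m[v-9:v+10,u-9:u+10]=1
        w=(Hh[...,1]<60)&(Hh[...,2]>130)&(m>0)
        ys,xs=np.nonzero(w);c=np.array([xs.mean(),ys.mean()]) if len(xs) else np.zeros(2)
        print(k,n,len(xs),unproj(n,c,90).round(1))
# gauge: fit box to orange blob in both cams (original pictures)
def fit(names):
    T={}
    for n in names:
        I=cv2.imread(f"pics/{n}0.png");B=[b for b in blobs(I,"orange") if np.hypot(*(b["c"]-proj(n,[[622,270,75]])[0]))<30]
        T[n]=max(B,key=lambda b:b["area"])["P"]
    def hm(P):
        h=cv2.convexHull(np.float32(P));m=cv2.moments(h);a=m["m00"];return np.array([m["m10"]/a,m["m01"]/a,m["mu20"]/a/5,m["mu11"]/a/5,m["mu02"]/a/5])
    def r(q): return np.concatenate([hm(proj(n,box(q[0],q[1],q[2],18,56,q[3],q[3]+45)))-hm(T[n]) for n in names])
    for y0 in(-.2,-.3,.2): 
        f=least_squares(r,[620,265,y0,50],x_scale=[1,1,.05,1],diff_step=1e-3);print(names,f.x.round(2),f.cost.round(2))
fit(["top","side"])
cv2.imwrite("pics/c3.png",np.hstack([cv2.resize(im[160:270,190:370],None,fx=3,fy=3,interpolation=2),cv2.resize(s[250:360,220:300],None,fx=3,fy=3,interpolation=2)]))
```

```text
orig desk pots whites n/a
red top 84 [584.9 -51.4]
red side 62 [585.7 -51.6]
blue top 89 [615.9  64.3]
blue side 87 [597.1  49.9]
green top 195 [482.2 -26.8]
green side 81 [481.4 -38.2]
yellow top 84 [493.2  65.6]
yellow side 100 [501.6  57.9]
['top', 'side'] [ 6.1605e+02  2.6681e+02 -2.8000e-01  4.9710e+01] 5.25
['top', 'side'] [ 6.1605e+02  2.6680e+02 -2.8000e-01  4.9700e+01] 5.25
['top', 'side'] [ 6.1605e+02  2.6681e+02 -2.8000e-01  4.9710e+01] 5.25
```

View pics/c3.png

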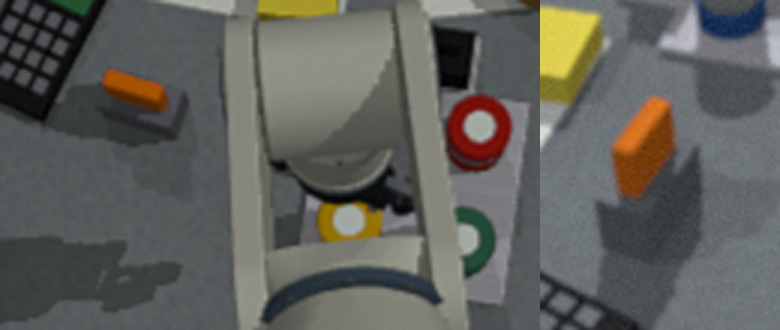

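The crop shows the red, yellow and green pots seated, with the gauge in its stand at crop (135,90). The gauge fits at (616,266.8) with yaw -16°. I'll turn the tool to yaw 74°.

Emit:
servo_tool:
  rows:
    - [50,[0,0,0],[0,0,10.7]]
    - [50,[0,0,0],[0,0,10.7]]
    - [50,[0,0,0],[0,0,10.7]]
    - [50,[0,0,0],[0,0,10.7]]
    - [50,[0,0,0],[0,0,10.7]]
    - [50,[0,0,0],[0,0,10.7]]
    - [50,[0,0,0],[0,0,10.7]]
    - [50,[0,0,0],[0,0,10.7]]

```text
clock: 16.4
eef_pos: [497.6, 65.4, 203.1]
tcp_rot: [-3.141, 0.0, 1.297]
contact_force: [0.2, -0.1, -0.4]
opening: 0.585
```

Emit:
servo_tool:
  rows:
    - [50,[46,12,0],[0,0,0]]
    - [50,[45,12,0],[0,0,0]]
    - [50,[45,12,0],[0,0,0]]
    - [50,[45,12,0],[0,0,0]]
    - [50,[45,12,0],[0,0,0]]
    - [50,[0,0,50],[0,0,0]]
    - [50,[0,0,35],[0,0,0]]
    - [50,[0,0,0],[0,0,0]]

```text
clock: 17.4
eef_pos: [614.1, 266.2, 115.1]
tcp_rot: [-3.137, 0.004, 1.302]
contact_force: [0.1, 0.2, -0.9]
opening: 0.586
```

Run:
```python
from h import *
s=grab_frame("side");t=grab_frame("top")
cv2.imwrite("pics/c4.png",np.hstack([cv2.resize(s[220:340,190:320],None,fx=4,fy=4,interpolation=2),cv2.resize(t[140:260,180:240],None,fx=4,fy=4,interpolation=2)]))
rings=dict(red=(587.5,-51),blue=(601,52.8),green=(484.5,-37.8),yellow=(497.5,65.7))
for k,(x,y) in rings.items():
    for n,I in(("top",t),("side",s)):
        u,v=proj(n,[[x,y,90]])[0].round().astype(int)
        Hh=cv2.cvtColor(I,cv2.COLOR_BGR2HSV);m=np.zeros(I.shape[:2],np.uint8);m[v-9:v+10,u-9:u+10]=1
        w=((Hh[...,1]<60)&(Hh[...,2]>130)&(m>0)).astype(np.uint8)
        nn,l,st,c=cv2.connectedComponentsWithStats(w)
        for i in range(1,nn):
            if st[i,4]>25: print(k,n,st[i,4],unproj(n,c[i],90).round(1))
```

```text
red top 81 [584.2 -50.5]
red side 62 [585.7 -51.6]
blue top 77 [594.5  53.4]
blue side 79 [596.6  52.6]
green top 77 [478.8 -36.9]
green side 83 [481.4 -37.9]
yellow top 76 [494.1  67.3]
yellow side 28 [516.1  38.3]
yellow side 73 [496.1  65.1]
```

View pics/c4.png

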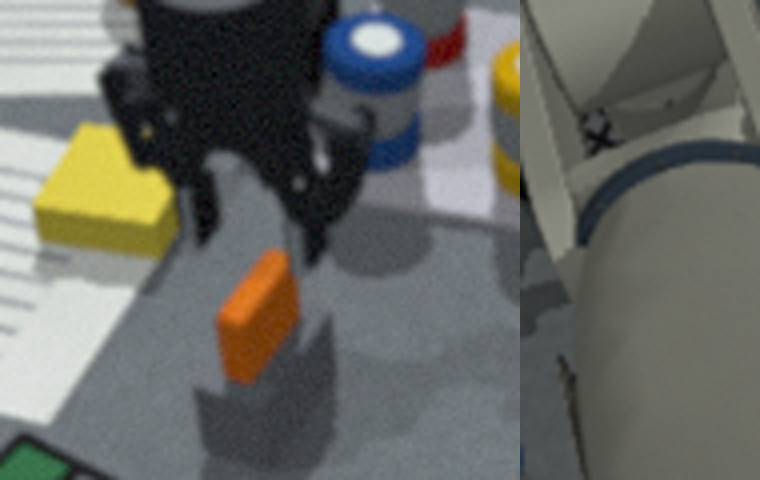

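Emit:
servo_tool:
  rows:
    - [50,[1,1,29],[0,0,0]]
    - [50,[0,0,28],[0,0,0]]
    - [50,[0,0,0],[0,0,0]]
    - [10,[0,0,0],[0,0,0]]
    - [10,[0,0,0],[0,0,0]]
    - [10,[0,0,0],[0,0,0]]
    - [10,[0,0,0],[0,0,0]]
    - [10,[0,0,0],[0,0,0]]
  force: 40

```text
clock: 18.5
eef_pos: [619.0, 268.2, 63.5]
tcp_rot: [3.139, -0.002, 1.299]
contact_force: [-0.9, -0.6, 8.4]
opening: 0.208
```

Run:
```python
from h import *
L={"red":(426.2,329.5),"blue":(539,345),"green":(539,206.5),"yellow":(408.5,200)}
for n in("top","side"):
    I=cv2.imread(f"pics/{n}0.png");Hh=cv2.cvtColor(I,cv2.COLOR_BGR2HSV)
    for k,(x,y) in L.items():
        u,v=proj(n,[[x,y,70]])[0].round().astype(int);m=np.zeros(I.shape[:2],np.uint8);m[v-8:v+9,u-8:u+9]=1
        w=((Hh[...,1]<60)&(Hh[...,2]>130)&(m>0)).astype(np.uint8)
        nn,l,st,c=cv2.connectedComponentsWithStats(w);i=1+np.argmax(st[1:,4])
        print(n,k,st[i,4],"white",unproj(n,c[i],70).round(1),"z72",unproj(n,c[i],72).round(1))
R=dict(red=(587.5,-51),blue=(601,52.8),green=(484.5,-37.8),yellow=(497.5,65.7))
for n in("top","side"):
    I=cv2.imread(f"pics/{n}0.png")
    for k,(x,y) in R.items():
        b=min(blobs(I,k,smin=80,vmin=35),key=lambda b:np.hypot(*(b["c"]-proj(n,[[x,y,19]])[0])))
        hc,ha=hullc(proj(n,ring(x,y)));print(n,k,"hull",b["hull"],"pred",ha, "loc",locate(n,b["c"],ring,(x,y)).round(1), "top-only",locate(n,b["c"],lambda x,y:cyl(x,y,29,29,30),(x,y)).round(1))
```

```text
top red 82 white [426.2 330.4] z72 [425.9 329.9]
top blue 82 white [538.8 345.5] z72 [538.3 345.1]
top green 78 white [538.5 206.2] z72 [538.1 206. ]
top yellow 77 white [407.9 200.5] z72 [407.6 200.3]
side red 147 white [427.6 328.4] z72 [427.5 330.1]
side blue 148 white [540.5 344.3] z72 [540.1 345.9]
side green 128 white [540.4 205.2] z72 [540.  207.3]
side yellow 98 white [409.9 199.3] z72 [409.9 201.4]
top red hull 309.5 pred 348.8882338148542 loc [586.9 -49.7] top-only [584.7 -49.3]
top blue hull 292.0 pred 348.2795082454104 loc [599.4  53.3] top-only [597.2  53.1]
top green hull 278.5 pred 349.58357615442947 loc [483.1 -37. ] top-only [481.6 -36.7]
top yellow hull 314.5 pred 349.24450148595497 loc [496.3  66.4] top-only [494.8  66.2]
side red hull 313.5 pred 375.30968085536733 loc [588.6 -51.2] top-only [585.9 -37.5]
side blue hull 368.0 pred 441.5768336209003 loc [602.   51.6] top-only [599.1  63.8]
side green hull 266.5 pred 389.7283524160739 loc [485.3 -38.8] top-only [484.  -25.3]
side yellow hull 389.0 pred 458.9956416832283 loc [498.4  65.1] top-only [496.9  77.1]
```

Emit:
servo_tool:
  rows:
    - [10,[0,0,-60],[0,0,0]]
    - [10,[0,0,-60],[0,0,0]]
    - [10,[-51,24,0],[0,0,0]]
    - [10,[-51,24,0],[0,0,0]]
    - [10,[-51,24,0],[0,0,0]]
    - [10,[-51,23,0],[0,0,0]]
    - [10,[-50,23,0],[0,0,-8.4]]
    - [10,[0,0,0],[0,0,0]]

```text
clock: 19.5
eef_pos: [663.6, -12.6, 182.1]
tcp_rot: [3.14, 0.001, 1.443]
contact_force: [0.6, 0.3, -1.1]
opening: 0.21
```

Run:
```python
from h import *
t=grab_frame("top");s=grab_frame("side")
cv2.imwrite("pics/t5.png",t);cv2.imwrite("pics/s5.png",s)
print(sense()["eef_pos"],sense()["tcp_rot"])
u=proj("top",[[665,-8,60]])[0].astype(int);v=proj("side",[[665,-8,100]])[0].astype(int)
c=lambda I,p,w,h:cv2.resize(I[p[1]-h:p[1]+h,p[0]-w:p[0]+w],None,fx=4,fy=4,interpolation=2)
cv2.imwrite("pics/c5.png",np.hstack([c(t,u,35,60),c(s,v,60,60)]))
for n,I in(("top",t),("side",s)):
    for b in blobs(I,"orange"):
        p=proj(n,[[665,-8,150]])[0]
        if np.hypot(*(b["c"]-p))<50: print(n,b["c"],b["area"])
```

```text
[663.07995575  -9.0895995  181.78262958] [ 3.14122034e+00 -4.29796055e-04  1.44274030e+00]
side [256.71115288 178.90225564] 229
```

View pics/c5.png

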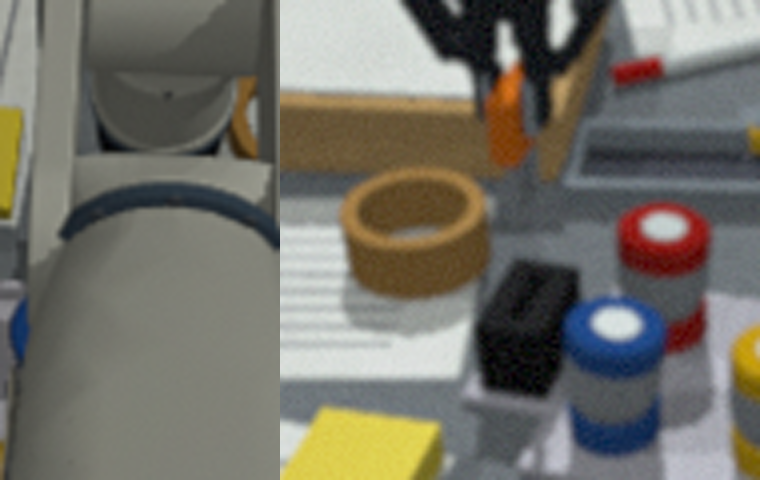

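```bash
cat > ren.py <<'E'
from h import *
# soft-mask matching: cv2 filled polygons rendered at 8x, compared with measured mask
def rend(n,polys,org,sz,S=8):
    M=np.zeros((sz*S,sz*S),np.uint8)
    for P,val in polys:
        h=cv2.convexHull(np.float32((proj(n,P)-org+.5)*S)).astype(np.int32)
        cv2.fillPoly(M,[h],val)
    return cv2.resize(M,(sz,sz),interpolation=cv2.INTER_AREA)/255.
def ringpolys(n,x,y):
    # solid silhouette minus hole floor (intersection of both inner circles)
    return x,y
def ringmask(n,x,y,org,sz):
    A=rend(n,[(cyl(x,y,29,8,30),255)],org,sz)
    B=rend(n,[(cyl(x,y,22,29.9,30),255)],org,sz);C=rend(n,[(cyl(x,y,22,8,8.1),255)],org,sz)
    return np.clip(A-np.minimum(B,C),0,1)
def match(meas,f,grid):
    best=[(np.sum((f(*g)-meas)**2),g) for g in grid];return min(best)
E
python3 - <<'E'
from ren import *
import itertools
R=dict(red=(587.5,-51),blue=(601,52.8),green=(484.5,-37.8),yellow=(497.5,65.7))
for n in("top","side"):
    I=cv2.imread(f"pics/{n}0.png").astype(float)
    for k,(x,y) in R.items():
        o=proj(n,[[x,y,19]])[0].round().astype(int)-16;sz=32
        hsv=cv2.cvtColor(I[o[1]:o[1]+sz,o[0]:o[0]+sz].astype(np.uint8),cv2.COLOR_BGR2HSV)
        m=np.clip((hsv[...,1].astype(float)-40)/90,0,1)
        g=[(x+a,y+b) for a in np.arange(-5,4.1,.5) for b in np.arange(-4,4.1,.5)]
        e,p=match(m,lambda a,b:ringmask(n,a,b,o,sz),g);print(n,k,p,round(e,1))
    # block
    x,y=665.5,-8.4;sz=56;o=proj(n,[[x,y,35]])[0].round().astype(int)-28
    G=cv2.cvtColor(I[o[1]:o[1]+sz,o[0]:o[0]+sz].astype(np.uint8),cv2.COLOR_BGR2GRAY).astype(float)
    m=np.clip((65-G)/25,0,1)
    g=[(x+a,y+b) for a in np.arange(-8,8.1,1) for b in np.arange(-8,8.1,1)]
    e,p=match(m,lambda a,b:rend(n,[(box(a,b,-.127,44,76,8,60),255)],o,sz),g);print(n,"block",p,round(e,1))
    # gauge
    x,y=617,267;sz=44;o=proj(n,[[x,y,72]])[0].round().astype(int)-22
    hsv=cv2.cvtColor(I[o[1]:o[1]+sz,o[0]:o[0]+sz].astype(np.uint8),cv2.COLOR_BGR2HSV)
    m=np.clip((hsv[...,1].astype(float)-60)/90,0,1)*(hsv[...,0]<20)
    g=[(x+a,y+b,c) for a in np.arange(-5,6,1) for b in np.arange(-5,5.1,1) for c in(-.36,-.32,-.28,-.24,-.2)]
    e,p=match(m,lambda a,b,c:rend(n,[(box(a,b,c,18,56,50,95),255)],o,sz),g);print(n,"gauge",p,round(e,1))
E
```

```text
top red (np.float64(587.0), np.float64(-50.0)) 13.4
top blue (np.float64(600.0), np.float64(53.3)) 25.0
top green (np.float64(483.5), np.float64(-36.8)) 49.3
top yellow (np.float64(496.5), np.float64(66.2)) 8.7
top block (np.float64(665.5), np.float64(-7.4)) 107.6
top gauge (np.int64(615), np.float64(268.0), -0.32) 11.2
side red (np.float64(588.5), np.float64(-52.0)) 35.5
side blue (np.float64(602.0), np.float64(51.3)) 55.9
side green (np.float64(485.5), np.float64(-39.8)) 109.7
side yellow (np.float64(498.5), np.float64(64.2)) 28.9
side block (np.float64(667.5), np.float64(-9.4)) 169.0
side gauge (np.int64(616), np.float64(266.0), -0.2) 40.2
```

Emit:
servo_tool:
  rows:
    - [10,[2.4,3,0],[0,0,0]]
    - [10,[0,0,30],[0,0,0]]
    - [10,[0,0,24],[0,0,0]]
    - [10,[0,0,0],[0,0,0]]
    - [10,[0,0,0],[0,0,0]]

```text
clock: 20.23
eef_pos: [667.0, -5.7, 128.2]
tcp_rot: [3.141, -0.0, 1.446]
contact_force: [0.2, -0.2, -0.9]
opening: 0.206
```

Run:
```python
from h import *
s=grab_frame("side");cv2.imwrite("pics/s6.png",s)
print(sense()["eef_pos"])
v=proj("side",[[665,-8,80]])[0].astype(int)
cv2.imwrite("pics/c6.png",cv2.resize(s[v[1]-40:v[1]+40,v[0]-40:v[0]+40],None,fx=7,fy=7,interpolation=2))
```

```text
[667.23516726  -5.99997116 128.59336393]
```

View pics/c6.png

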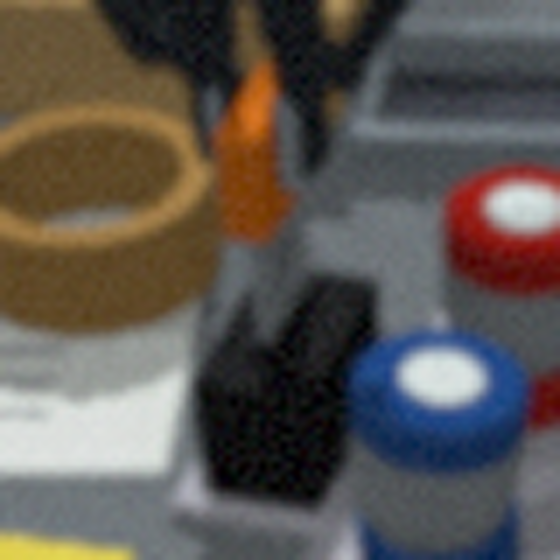

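Emit:
servo_tool:
  rows:
    - [10,[-1,0,6],[0,0,0]]
    - [10,[0,0,4],[0,0,0]]
    - [10,[0,0,3],[0,0,0]]
    - [10,[0,0,3],[0,0,0]]
    - [10,[0,0,2],[0,0,0]]
    - [10,[0,0,2],[0,0,0]]
    - [10,[0,0,0],[0,0,0]]

```text
clock: 21.15
eef_pos: [666.1, -7.7, 107.1]
tcp_rot: [-3.141, 0.0, 1.445]
contact_force: [-0.0, 0.8, -1.0]
opening: 0.199
```

Emit:
servo_tool:
  rows:
    - [10,[0,0,8],[0,0,0]]
    - [10,[0,0,8],[0,0,0]]
    - [10,[0,0,6],[0,0,0]]
    - [10,[0,0,4],[0,0,0]]
    - [10,[0,0,2],[0,0,0]]
    - [10,[0,0,0],[0,0,0]]

```text
clock: 21.9
eef_pos: [666.2, -7.7, 79.2]
tcp_rot: [-3.142, -0.0, 1.445]
contact_force: [-0.6, -0.0, -1.6]
opening: 0.203
```

Emit:
servo_tool:
  rows:
    - [10,[0,0,2],[0,0,0]]
    - [10,[0,0,2],[0,0,0]]
    - [10,[0,0,1],[0,0,0]]
    - [10,[0,0,0],[0,0,0]]
    - [26,[0,0,0],[0,0,0]]
    - [30,[0,0,0],[0,0,0]]
    - [30,[0,0,0],[0,0,0]]

```text
clock: 22.78
eef_pos: [666.3, -7.7, 74.4]
tcp_rot: [3.141, 0.0, 1.445]
contact_force: [-0.4, -0.2, 0.1]
opening: 0.349
```

Emit:
servo_tool:
  rows:
    - [30,[0,0,-55],[0,0,0]]
    - [30,[0,0,-55],[0,0,0]]
    - [60,[26,-36,0],[0,0,0]]
    - [78,[26,-36,0],[0,0,0]]
    - [78,[0,0,40],[0,0,0]]
    - [78,[0,0,0],[0,0,0]]

```text
clock: 23.52
eef_pos: [599.1, 53.0, 142.4]
tcp_rot: [-3.137, 0.001, 1.446]
contact_force: [-0.0, 0.2, -0.1]
opening: 0.916
```

```bash
cat > chk.py <<'E'
from ren import *
R=dict(red=(587.7,-51),blue=(601,52.3),green=(484.5,-38.3),yellow=(497.5,65.2))
def whites(imgs):
  for k,(x,y) in R.items():
    for n,I in imgs.items():
        u,v=proj(n,[[x,y,90]])[0].round().astype(int)
        Hh=cv2.cvtColor(I,cv2.COLOR_BGR2HSV);m=np.zeros(I.shape[:2],np.uint8);m[v-10:v+11,u-10:u+11]=1
        w=((Hh[...,1]<60)&(Hh[...,2]>130)&(m>0)).astype(np.uint8)
        nn,l,st,c=cv2.connectedComponentsWithStats(w)
        for i in range(1,nn):
            if st[i,4]>50: print(k,n,st[i,4],"white-ring",(unproj(n,c[i],90)-[x,y]).round(1))
E
python3 - <<'E'
from chk import *
im={n:grab_frame(n) for n in("side","top")};whites(im);print(sense()["eef_pos"])
s=im["side"];cv2.imwrite("pics/c7.png",cv2.resize(s[180:290,220:370],None,fx=5,fy=5,interpolation=2))
E
```

```text
red top 182 white-ring [ 2.9 10.4]
blue side 79 white-ring [-4.4  0.3]
green side 83 white-ring [-3.3  0.2]
yellow side 73 white-ring [-1.4 -0.1]
[601.69879597  52.79198161 144.81993421]
```

View pics/c7.png

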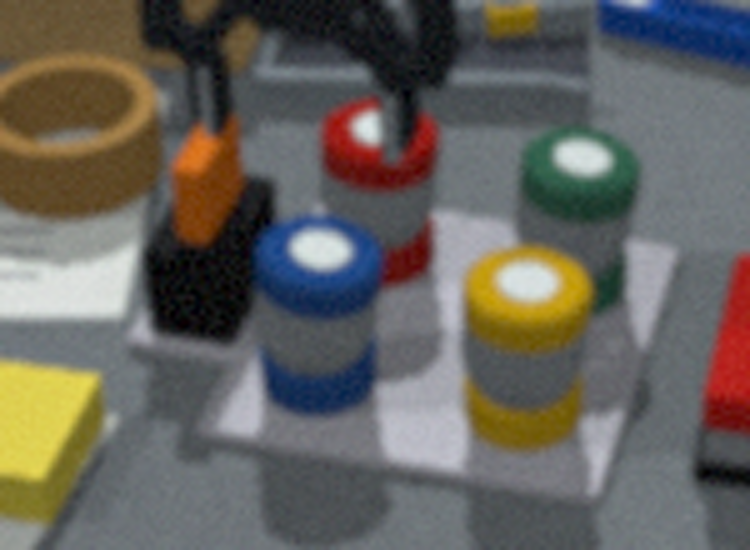

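The crop shows the gauge handle resting on the block with its blade in the slot, and all four pots seated. The blue and green lids lean about 3 mm toward -x, so I'll level blue with a gentle grip along x.

Emit:
servo_tool:
  rows:
    - [78,[0,-1,45],[0,0,0]]
    - [78,[0,0,45],[0,0,0]]
    - [78,[0,0,0],[0,0,0]]
    - [64,[0,0,0],[0,0,0]]
    - [62,[0,0,0],[0,0,0]]
    - [61,[0,0,0],[0,0,0]]
    - [60,[0,0,0],[0,0,0]]
    - [58,[0,0,0],[0,0,0]]
  force: 20

```text
clock: 24.62
eef_pos: [601.2, 53.2, 56.0]
tcp_rot: [3.139, -0.0, 1.445]
contact_force: [-3.3, 0.3, 8.8]
opening: 0.704
```

Run:
```python
from chk import *
print(sense()["contact_force"],sense()["wrist_torque"],sense()["eef_pos"])
im={n:grab_frame(n) for n in("side","top")};whites(im);print(sense()["contact_force"])
```

```text
[-3.33287769  0.27126977  8.76524541] [-0.05677158  0.41754509  0.00696457] [601.22837935  53.18222605  56.04851395]
red top 158 white-ring [ 1.4 10.4]
blue side 74 white-ring [-1.  -0.9]
green side 83 white-ring [-3.2  0. ]
yellow side 69 white-ring [-1.4  0.5]
[-3.91377709  0.19977319  9.35074637]
```

Emit:
servo_tool:
  rows:
    - [58,[0,-0.7,0],[0,0,0]]
    - [58,[0,0,0],[0,0,0]]
    - [61,[0,0,0],[0,0,0]]
    - [63,[0,0,0],[0,0,0]]
    - [70,[0,0,0],[0,0,0]]
    - [78,[0,0,0],[0,0,0]]
    - [78,[0,0,-50],[0,0,0]]
    - [78,[0,0,-50],[0,0,0]]

```text
clock: 25.72
eef_pos: [599.1, 53.1, 154.8]
tcp_rot: [-3.14, 0.0, 1.445]
contact_force: [1.3, -0.5, 0.5]
opening: 0.917
```

Run:
```python
from chk import *
im={n:grab_frame(n) for n in("side","top")};whites(im);print(sense()["eef_pos"])
```

```text
red top 189 white-ring [ 2.6 10.5]
blue side 78 white-ring [-1.9  0. ]
green side 84 white-ring [-3.2  0.3]
yellow side 73 white-ring [-1.4 -0.1]
[603.00598207  53.42530084 159.7141067 ]
```

Run:
```python
from ren import *
t=grab_frame("top");s=grab_frame("side");cv2.imwrite("pics/t8.png",t);cv2.imwrite("pics/s8.png",s)
def hm(P):
    h=cv2.convexHull(np.float32(P));m=cv2.moments(h);a=m["m00"];return np.array([m["m10"]/a,m["m01"]/a,m["mu20"]/a/5,m["mu11"]/a/5,m["mu02"]/a/5])
for n,I in(("top",t),("side",s)):
    B=max([b for b in blobs(I,"blue",vmin=30) if np.hypot(*(b["c"]-proj(n,[[425,-310,12]])[0]))<40],key=lambda b:b["area"])
    f=least_squares(lambda q:hm(proj(n,box(q[0],q[1],q[2],120,70,0,24)))-hm(B["P"]),[425,-310,-.2],x_scale=[1,1,.05],diff_step=1e-3)
    print(n,"cassette",f.x.round(3),f.cost.round(2),B["hull"],hullc(proj(n,box(*f.x,120,70,0,24)))[1])
g0=cv2.cvtColor(t,cv2.COLOR_BGR2GRAY)
for v in(182,190,198,206,214,226,232,238):
    print(v,g0[v-1:v+2,396:446].mean(0).round().astype(int).tolist())
print("col")
for u in(410,416,422): print(u,g0[168:190,u-2:u+3].mean(1).round().astype(int).tolist())
cv2.imwrite("pics/c8.png",cv2.resize(t[168:296,385:465],None,fx=6,fy=6,interpolation=2)[:600])
```

```text
Traceback (most recent call last):
  File "h.py", line 26, in blobs
    hc,ha=hullc(P) if len(P)>5 else (P.mean(0),0)
          ~~~~~^^^
  File "h.py", line 12, in hullc
    h=cv2.convexHull(np.float32(pts));m=cv2.moments(h);return np.array([m["m10"]/m["m00"],m["m01"]/m["m00"]]),m["m00"]
                                                                        ~~~~~~~~^~~~~~~~~
ZeroDivisionError: float division by zero
```

Run:
```python
from ren import *
t=cv2.imread("pics/t8.png");s=cv2.imread("pics/s8.png")
def hm(P):
    h=cv2.convexHull(np.float32(P));m=cv2.moments(h);a=m["m00"];return np.array([m["m10"]/a,m["m01"]/a,m["mu20"]/a/5,m["mu11"]/a/5,m["mu02"]/a/5])
for n,I in(("top",t),("side",s)):
    B=max([b for b in blobs(I,"blue",vmin=40,amin=200) if np.hypot(*(b["c"]-proj(n,[[425,-310,12]])[0]))<40],key=lambda b:b["area"])
    f=least_squares(lambda q:hm(proj(n,box(q[0],q[1],q[2],120,70,0,24)))-hm(B["P"]),[425,-310,-.2],x_scale=[1,1,.05],diff_step=1e-3)
    print(n,"cassette",f.x.round(3),f.cost.round(2),B["hull"],hullc(proj(n,box(*f.x,120,70,0,24)))[1])
g0=cv2.cvtColor(t,cv2.COLOR_BGR2GRAY)
for v in(182,190,198,206,214,226,232,238):
    print(v,g0[v-1:v+2,396:446].mean(0).round().astype(int).tolist())
print("col")
for u in(410,416,422): print(u,g0[168:190,u-2:u+3].mean(1).round().astype(int).tolist())
cv2.imwrite("pics/c8.png",cv2.resize(t[168:268,385:485],None,fx=6,fy=6,interpolation=2))
```

```text
top cassette [ 4.29383e+02 -3.14204e+02 -3.30000e-01] 0.79 1097.5 1136.333597845398
side cassette [ 4.25753e+02 -3.06582e+02  4.90000e-02] 3.41 563.0 756.63915244909
182 [60, 60, 52, 62, 89, 96, 97, 67, 43, 40, 44, 44, 43, 43, 42, 44, 44, 43, 43, 43, 43, 44, 44, 43, 33, 28, 28, 28, 28, 27, 28, 40, 63, 81, 83, 82, 76, 73, 72, 74, 73, 74, 73, 73, 73, 73, 73, 71, 72, 73]
190 [59, 60, 59, 49, 68, 90, 95, 88, 62, 48, 47, 47, 49, 49, 45, 43, 43, 42, 42, 43, 42, 43, 44, 44, 43, 34, 29, 27, 29, 29, 28, 31, 42, 80, 94, 96, 88, 78, 74, 73, 73, 74, 75, 74, 75, 74, 73, 75, 76, 75]
198 [60, 58, 59, 56, 48, 82, 96, 96, 81, 56, 45, 47, 47, 47, 49, 49, 49, 49, 48, 50, 48, 47, 49, 48, 50, 49, 38, 33, 32, 34, 33, 33, 35, 48, 86, 96, 96, 90, 84, 82, 84, 84, 82, 82, 82, 84, 84, 84, 83, 82]
206 [57, 59, 60, 59, 51, 53, 86, 96, 96, 75, 51, 45, 48, 48, 49, 48, 48, 48, 49, 48, 48, 48, 49, 50, 50, 49, 49, 38, 34, 34, 35, 34, 34, 39, 57, 87, 96, 95, 88, 83, 82, 81, 82, 83, 82, 80, 79, 82, 81, 82]
214 [58, 58, 59, 60, 59, 51, 66, 90, 97, 95, 66, 47, 47, 48, 49, 48, 48, 47, 48, 49, 50, 48, 47, 49, 49, 50, 49, 3
[... 289 characters left out ...]
4, 93]
232 [86, 74, 62, 60, 60, 60, 58, 49, 73, 94, 98, 72, 50, 47, 46, 48, 48, 48, 49, 48, 48, 48, 47, 48, 48, 49, 49, 49, 50, 42, 34, 33, 33, 32, 34, 36, 42, 47, 74, 93, 94, 85, 75, 73, 74, 74, 73, 74, 74, 76]
238 [76, 63, 58, 61, 61, 60, 54, 81, 96, 95, 83, 55, 44, 46, 46, 47, 47, 47, 47, 48, 48, 47, 47, 47, 47, 48, 48, 47, 47, 47, 47, 47, 40, 34, 32, 33, 44, 57, 52, 45, 56, 73, 88, 88, 85, 85, 84, 82, 83, 84]
col
410 [86, 65, 60, 62, 57, 57, 60, 82, 72, 52, 35, 40, 43, 43, 43, 44, 45, 46, 45, 46, 45, 46]
416 [100, 70, 62, 64, 57, 55, 57, 78, 61, 43, 36, 40, 42, 43, 43, 44, 43, 43, 43, 44, 43, 43]
422 [90, 65, 62, 64, 57, 55, 65, 71, 55, 39, 30, 28, 29, 29, 29, 29, 31, 32, 32, 32, 32, 33]
```

View pics/c8.png

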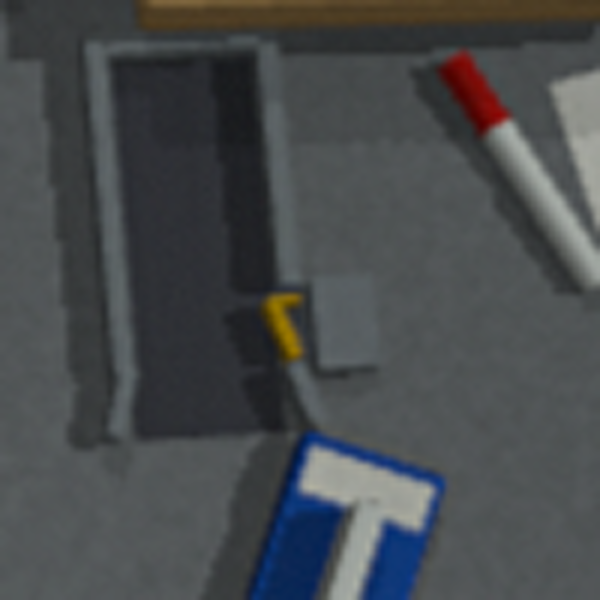

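Run:
```python
from ren import *
L=[(182,403.1),(190,403.9),(198,404.6),(206,405.2),(214,406.0),(226,407)]
Rr=[(182,428.0),(190,428.7),(198,429.5),(206,430.2),(214,431)]
A=np.array([unproj("top",(u,v),20) for v,u in L]);B=np.array([unproj("top",(u,v),20) for v,u in Rr])
pa=np.polyfit(A[:,0],A[:,1],1);pb=np.polyfit(B[:,0],B[:,1],1)
print(pa,pb,np.degrees(np.arctan([pa[0],pb[0]])))
a=np.arctan((pa[0]+pb[0])/2);E=unproj("top",(416,176.2),20);print("end",E)
for x in(E[0],E[0]-62,500):print(x,np.polyval(pa,x),np.polyval(pb,x),"w",(np.polyval(pa,x)-np.polyval(pb,x))*np.cos(a))
m=(np.polyval(pa,E[0])+np.polyval(pb,E[0]))/2
e=np.array([E[0]+(E[1]-m)*np.sin(a)*0,m]);ax=np.array([np.cos(a),np.sin(a)])
for d in(62,185,260):print("seat-ish",d,(e-d*ax).round(1))
print("yaw",a)
t=cv2.imread("pics/t8.png");y=min(blobs(t,"yellow",smin=90),key=lambda b:np.hypot(*(b["c"]-[431,222])));P=y["P"];print("catch px",P.min(0),P.max(0),"top",unproj("top",(431,216.5),20),"tip",unproj("top",(P[:,0].min()-.5,218),20))
# rib: white pixels in cassette
H=cv2.cvtColor(t,cv2.COLOR_BGR2HSV);w=((H[...,1]<60)&(H[...,2]>115)).astype(np.uint8);w[:238]=0;w[:,:425]=0;w[300:]=0;w[:,465:]=0
ys,xs=np.nonzero(w);r=cv2.minAreaRect(np.stack([xs,ys],1)[ys>254].astype(np.float32));print(len(xs),r,"rib c z55",unproj("top",r[0],55))
```

```text
[ 8.26322822e-02 -2.63153015e+02] [ 8.09700282e-02 -3.33972511e+02] [4.72374913 4.62914207]
end [ 680.78675188 -245.661898  ]
680.7867518848914 -206.89805235404955 -278.84918884957995 w 71.71160994823946
618.7867518848914 -212.02125385169708 -283.86933059682354 w 71.60889328548335
500 -221.83687425746098 -293.48749724451403 w 71.41209685430184
seat-ish 62 [ 619.  -247.9]
seat-ish 185 [ 496.4 -258. ]
seat-ish 260 [ 421.7 -264.1]
yaw 0.0816194287101236
catch px [428. 217.] [435. 228.] top [ 562.55801174 -287.80746253] tip [ 557.95702829 -277.74715587]
263 ((444.3567199707031, 261.5265197753906), (8.497932434082031, 21.682601928710938), 34.50851821899414) rib c z55 [ 428.90089689 -316.08838623]
```

Emit:
servo_tool:
  rows:
    - [70,[0,0,0],[0,0,-9.8]]
    - [60,[0,0,0],[0,0,-9.8]]
    - [50,[0,0,0],[0,0,-9.8]]
    - [50,[0,0,0],[0,0,-9.8]]
    - [50,[0,0,0],[0,0,-9.8]]
    - [50,[0,0,0],[0,0,-9.8]]
    - [50,[0,0,0],[0,0,-9.8]]
    - [50,[0,0,0],[0,0,-9.7]]

```text
clock: 26.92
eef_pos: [598.4, 53.0, 152.3]
tcp_rot: [-3.14, -0.003, 2.818]
contact_force: [-0.0, 0.2, -0.2]
opening: 0.587
```

Emit:
servo_tool:
  rows:
    - [50,[6,-58,0],[0,0,0]]
    - [50,[6,-58,0],[0,0,0]]
    - [50,[6,-58,0],[0,0,0]]
    - [50,[6,-58,0],[0,0,0]]
    - [50,[6,-57,0],[0,0,0]]
    - [50,[6,-57,0],[0,0,0]]
    - [50,[6,-57,0],[0,0,0]]
    - [50,[0,0,0],[0,0,0]]

```text
clock: 27.92
eef_pos: [427.0, -317.0, 152.7]
tcp_rot: [3.141, -0.002, 2.808]
contact_force: [0.8, 0.4, -0.0]
opening: 0.584
```

Run:
```python
from chk import *
im={n:grab_frame(n) for n in("side","top")};whites(im);print(sense()["eef_pos"],sense()["tcp_rot"])
cv2.imwrite("pics/t9.png",im["top"]);cv2.imwrite("pics/s9.png",im["side"])
cv2.imwrite("pics/c9.png",np.hstack([cv2.resize(im["side"][130:230,300:420],None,fx=4,fy=4,interpolation=2),cv2.resize(im["top"][150:250,285:365],None,fx=4,fy=4,interpolation=2)]))
```

```text
red side 63 white-ring [-1.8 -0.6]
red top 81 white-ring [-3.5  0.5]
blue side 79 white-ring [-2.   0.2]
blue top 81 white-ring [-4.2  0.9]
green side 84 white-ring [-3.6  0.3]
green top 78 white-ring [-5.7  1.6]
yellow side 72 white-ring [-1.4  0.1]
yellow top 77 white-ring [-3.5  1.9]
[ 428.372099   -314.31465094  152.90297192] [ 3.14052281e+00 -2.38099022e-03  2.81006083e+00]
```

View pics/c9.png

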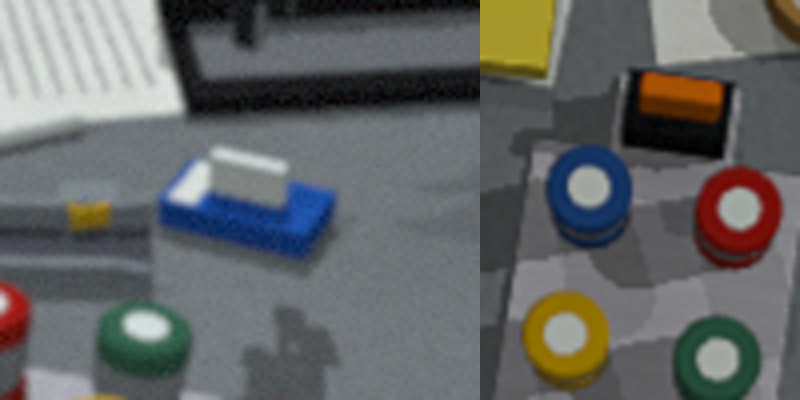

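Emit:
servo_tool:
  rows:
    - [50,[0,0,50],[0,0,0]]
    - [50,[0,0,45],[0,0,0]]
    - [50,[0,0,17],[0,0,0]]
    - [8,[0,0,0],[0,0,0]]
    - [8,[0,0,0],[0,0,0]]
    - [8,[0,0,0],[0,0,0]]
    - [8,[0,0,0],[0,0,0]]
    - [8,[0,0,0],[0,0,0]]
  force: 50

```text
clock: 29.02
eef_pos: [430.3, -315.2, 43.5]
tcp_rot: [-3.141, 0.002, 2.812]
contact_force: [1.1, -0.4, 8.1]
opening: 0.148
```

Emit:
servo_tool:
  rows:
    - [8,[0,0,-8],[0,0,0]]
    - [8,[11,14,0],[0,0,0]]
    - [8,[12,14,0],[0,0,0]]
    - [8,[11,14,0],[0,0,0]]
    - [8,[0,0,0],[0,0,-7.9]]
    - [8,[0,0,0],[0,0,-7.9]]
    - [8,[0,0,0],[0,0,-7.8]]
    - [8,[0,0,0],[0,0,0]]

```text
clock: 30.02
eef_pos: [410.4, -262.8, 50.2]
tcp_rot: [3.141, -0.001, -3.06]
contact_force: [-0.5, 0.1, -1.3]
opening: 0.147
```

Run:
```python
from chk import *
t=grab_frame("top");s=grab_frame("side")
print(sense()["eef_pos"],sense()["tcp_rot"],sense()["contact_force"])
cv2.imwrite("pics/c10.png",np.hstack([cv2.resize(t[165:285,380:460],None,fx=4,fy=4,interpolation=2),cv2.resize(s[130:250,280:390],None,fx=4,fy=4,interpolation=2)]))
```

```text
[ 410.57604912 -263.1679818    50.2123925 ] [ 3.14134326e+00 -2.87485792e-04 -3.06205406e+00] [ 0.54017402 -0.2260384  -1.91390678]
```

View pics/c10.png

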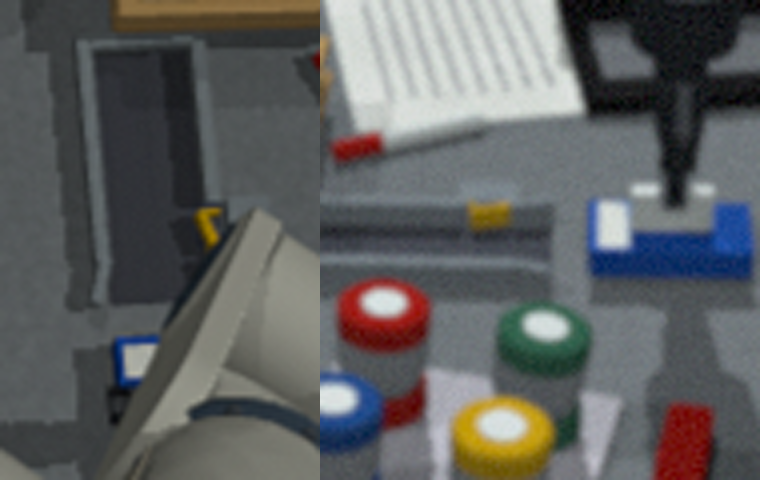

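Emit:
servo_tool:
  rows:
    - [8,[0,-2,5.5],[0,0,0]]
    - [8,[-15,0,0],[0,0,0]]
    - [8,[-15,0,0],[0,0,0]]
    - [8,[-10,0,0],[0,0,0]]
    - [8,[-10,0,0],[0,0,0]]
    - [8,[-10,0,0],[0,0,0]]
    - [8,[0,0,0],[0,0,0]]

```text
clock: 31.0
eef_pos: [471.8, -261.0, 44.9]
tcp_rot: [-3.141, 0.001, -3.059]
contact_force: [0.2, -1.3, -1.7]
opening: 0.146
```

Emit:
servo_tool:
  rows:
    - [8,[-10,0,0],[0,0,0]]
    - [8,[-10,0,0],[0,0,0]]
    - [8,[-5,0,0],[0,0,0]]
    - [8,[-5,0,0],[0,0,0]]
    - [8,[-5,0,0],[0,0,0]]
    - [8,[-5,0,0],[0,0,0]]
    - [8,[0,0,0],[0,0,0]]

```text
clock: 31.88
eef_pos: [510.9, -257.6, 44.6]
tcp_rot: [-3.142, -0.0, -3.059]
contact_force: [-1.1, -3.0, -4.5]
opening: 0.146
```

Emit:
servo_tool:
  rows:
    - [8,[-6,-0.7,0],[0,0,0]]
    - [8,[-6,0,0],[0,0,0]]
    - [8,[-8,0,0],[0,0,0]]
    - [8,[-8,0,0],[0,0,0]]
    - [8,[-8,0,0],[0,0,0]]
    - [8,[-8,0,0],[0,0,0]]
    - [8,[-8,0,0],[0,0,0]]
    - [8,[0,0,0],[0,0,0]]

```text
clock: 32.88
eef_pos: [563.8, -254.0, 44.9]
tcp_rot: [-3.141, 0.002, -3.059]
contact_force: [1.9, 2.6, -2.8]
opening: 0.144
```

Emit:
servo_tool:
  rows:
    - [8,[-8,0,0],[0,0,0]]
    - [8,[-8,0,0],[0,0,0]]
    - [8,[-8,0,0],[0,0,0]]
    - [8,[-8,0,0],[0,0,0]]
    - [8,[-8,0,0],[0,0,0]]
    - [8,[-8,0,0],[0,0,0]]
    - [8,[-2,0,0],[0,0,0]]
    - [8,[0,0,0],[0,0,0]]

```text
clock: 33.88
eef_pos: [612.9, -250.0, 44.9]
tcp_rot: [-3.141, 0.001, -3.059]
contact_force: [0.1, 3.2, -0.8]
opening: 0.143
```

Emit:
servo_tool:
  rows:
    - [8,[-2,0,0],[0,0,0]]
    - [8,[-2,0,0],[0,0,0]]
    - [8,[-1,0,0],[0,0,0]]
    - [8,[-1,0,0],[0,0,0]]
    - [8,[-1,0,0],[0,0,0]]
    - [8,[0,0,0],[0,0,0]]

```text
clock: 34.62
eef_pos: [620.0, -249.9, 45.0]
tcp_rot: [-3.14, 0.001, -3.059]
contact_force: [0.4, -0.1, -1.4]
opening: 0.148
```

Emit:
servo_tool:
  rows:
    - [8,[-1,0,0],[0,0,0]]
    - [8,[0,0,0],[0,0,0]]
    - [8,[0,0,0],[0,0,0]]

```text
clock: 35.0
eef_pos: [620.5, -249.4, 44.9]
tcp_rot: [-3.141, 0.0, -3.059]
contact_force: [-1.7, 0.2, -2.2]
opening: 0.145
```

Run:
```python
from chk import *
s=grab_frame("side");cv2.imwrite("pics/c11.png",cv2.resize(s[140:230,240:360],None,fx=6,fy=6,interpolation=2))
print(sense()["eef_pos"],sense()["contact_force"])
```

```text
[ 620.42958042 -249.32981797   44.81984251] [ 0.38772937  0.38301346 -2.07726487]
```

View pics/c11.png

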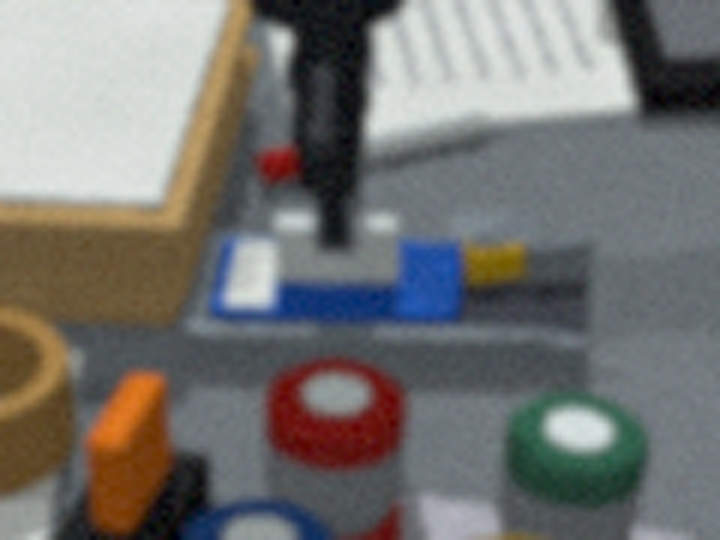

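The crop shows the yellow catch out behind the cassette's trailing edge at about (490,262). The side force also dropped from 3 N to 0, so it clicked. I'll release and retreat.

Emit:
servo_tool:
  rows:
    - [18,[0,0,0],[0,0,0]]
    - [26,[0,0,0],[0,0,0]]
    - [30,[0,0,0],[0,0,0]]
    - [30,[0,0,-20],[0,0,0]]
    - [30,[0,0,-55],[0,0,0]]
    - [30,[0,0,-55],[0,0,0]]
    - [30,[45,0,-30],[0,0,0]]
    - [30,[45,-30,0],[0,0,0]]

```text
clock: 36.05
eef_pos: [534.0, -286.4, 209.5]
tcp_rot: [-3.138, 0.006, -3.057]
contact_force: [-0.1, -1.0, -0.9]
opening: 0.352
```

Emit:
servo_tool:
  rows:
    - [30,[50,-30,0],[0,0,0]]
    - [30,[50,-30,0],[0,0,0]]
    - [30,[0,0,0],[0,0,0]]
    - [30,[0,0,0],[0,0,0]]

```text
clock: 36.55
eef_pos: [438.8, -354.8, 206.0]
tcp_rot: [-3.141, 0.002, -3.06]
contact_force: [-0.1, 1.0, -0.5]
opening: 0.352
```

Run:
```python
from chk import *
im={n:grab_frame(n) for n in("side","top")};whites(im);print(sense()["eef_pos"],sense()["clock"])
t,s=im["top"],im["side"]
cv2.imwrite("pics/c12.png",np.hstack([cv2.resize(t[165:265,285:450],None,fx=3,fy=3,interpolation=2),cv2.resize(s[160:260,240:340],None,fx=3,fy=3,interpolation=2)]))
```

```text
red side 63 white-ring [-2.2 -0.8]
red top 82 white-ring [-3.6  0.6]
blue side 78 white-ring [-1.9  0. ]
blue top 81 white-ring [-4.2  0.9]
green side 82 white-ring [-3.1  0.2]
green top 78 white-ring [-5.7  1.6]
yellow side 72 white-ring [-1.4  0.1]
yellow top 77 white-ring [-3.5  1.9]
[ 439.42980829 -354.16821355  205.41432729] 36.65
```

View pics/c12.png

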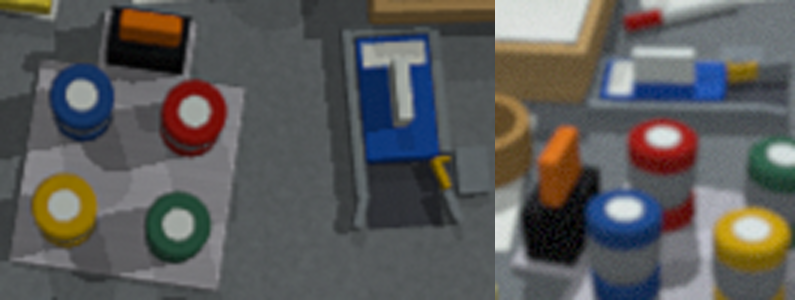

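Run:
```python
from ren import *
def hm(P):
    h=cv2.convexHull(np.float32(P));m=cv2.moments(h);a=m["m00"];return np.array([m["m10"]/a,m["m01"]/a,m["mu20"]/a/5,m["mu11"]/a/5,m["mu02"]/a/5])
T={}
for n in("top","side"):
    I=grab_frame(n);B=[b for b in blobs(I,"orange") if np.hypot(*(b["c"]-proj(n,[[666,-8,82]])[0]))<20];T[n]=max(B,key=lambda b:b["area"])["P"]
f=least_squares(lambda q:np.concatenate([hm(proj(n,box(q[0],q[1],q[2],18,56,q[3],q[3]+45)))-hm(T[n]) for n in T]),[666,-8,-.13,60],x_scale=[1,1,.05,1],diff_step=1e-3)
print("gauge",f.x.round(2),f.cost.round(2))
```

```text
gauge [ 6.6556e+02 -9.9200e+00 -1.2000e-01  5.8330e+01] 0.71
```

The gauge fit puts its shoulder at z ≈ 58 (±2 mm) and (665.6,-9.9), yaw -0.12. That matches the slot, so I'm handing in.

```bash
python3 -c "
from rig import *
print(sign_off())"
```

```text
the job is handed in; nothing more can be done
None
```

I seated all four pots in the rings of their lid colours and stood the gauge in the slot. Then I slid the cassette into the dock until the catch clicked, and handed the job in at about 37 s on the clock. `sign_off()` gives no verdict, so what follows rests on my own last checks.

- **Pots:** all four stand in their rings in the last picture. The lid centres measure 1.4 to 5.7 mm from the ring centres, always toward -x, and the top camera reads about 2 mm more than the side camera. I put roughly 1.5 mm of that down to bias in locating the rings.
- **Tilt:** I re-levelled the blue pot, which leaned most. Green now leans most, by my estimate about 0.05 rad against the limit of 0.12. If the rings were located without bias, the top camera's figure for green would put it over the limit.
- **Gauge:** it went in without any side force. The final fit puts its shoulder at z ≈ 58 mm against the 60 mm mouth, good to about 2 mm, and 1 to 2 mm sideways from the slot.
- **Cassette:** the sideways force of the catch fell from about 3 N to 0. The pictures show the yellow catch out behind the trailing edge.
- **Bystanders:** I did not touch any of them on purpose, but I did not measure their positions at the end.

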